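# Set out the hand percussion for a live radio session

## Robot

A 6-joint arm with a two-finger parallel gripper is mounted at the origin on the work surface. World frame = base frame: x ahead of the robot, y to its left, z up, the work surface at z = 0. Lengths are in m, angles in degrees, forces in N, time in s.
With the tool pointing down it reaches from about 0.325 to 0.9 m from the base axis. Payload 6.1 kg.
Tool frame: the origin (TCP) lies midway between the tips of the shut fingers; the grasp point (between the pads) lies pinch_z behind it (pinch_z is the distance from the TCP to the grasp point, in m); z points along the fingers, y is the direction in which the jaws open and shut (so a half turn about z gives the same grasp; the last joint's range is limited). The gripper opens to 87 mm and grips with 3 to 60 N. Pads are 19 mm wide; open, the fingers measure 117 mm over their backs; the gripper's body (75 mm by 190 mm) begins 51 mm behind the grasp point.
Start: joints at [-76.209, 12.628, 87.462, -0, 79.91, -7.225], TCP at [0.224, -0.583, 0.223] pointing down, gripper open.
Joint ranges: [-170.65, 170.65], [-52.31, 119.04], [5.05, 147.46], [-71.25, 251.25], [11.57, 151.72], [-153.62, 153.62]. Speed limits (degrees/s): [147.25, 147.25, 172.46, 180, 180, 180].

## Interface

Orientations are given as [roll, pitch, yaw] about the fixed x, y, z axes, in that order (R = Rz(yaw) Ry(pitch) Rx(roll)).
In Python, from workcell import * gives the robot as it stands. The module is installed in compiled form; this text tells all that it offers.
- The arm moves only by the tool jog_arm, never from a script. Its argument "plan" is a list that holds one entry, the list of rows, each a list of 5 numbers: the finger opening in m, from 0 to 0.087, then the shift along the tool's x, y, z in m, then the turn about the tool's z in rad. In form: [[[grip, dx, dy, dz, turn], ...]]. A call has 1 to 5 rows; each row is the pose to reach, as a shift and turn from the pose commanded when the call began, along the tool's axes at that moment; what a row does not reach only later rows make up. A row lasts 1/8 s, in which the tool goes at most 62.5 mm and 10.7 degrees, less where a joint would pass 70% of its speed; a pose out of reach is approached as far as the arm can. A call with a gripper value outside its range is refused whole. The fingers move at their own pace and stop on an object; the grip force is fixed at half the most. Time passes only in rows, so rows that repeat a pose let the fingers close. It gives the time, the measured TCP pose, the force and the opening at its end, in the units of the state.
- state(): the state, without advancing time (a new reading comes with each control period).
- read_camera(name): name is "scene" or "top" or "wrist"; returns (picture, depth): 420x560x3 uint8, red, green, blue; 420x560 float32, m along the optical axis (not along the pixel's ray), 0 where there is no reading.
- calibration(name): a dict with "fx", "fy", "cx", "cy" (pixels), "R" (3x3) and "t" (3): a world point X has camera coordinates R X + t. Camera axes: x right, y down, z forward; pixel columns grow to the right and rows downward; lengths in m; the calibration is good to about 2 mm. A picture is of the moment at which its call begins: read the wrist's pose just before it. calibration takes no time and is no camera call; for the wrist camera it gives the pose at the moment of the call.
- hand_in(): hands the job in, once; it reports no verdict.
Trained networks look in the newest picture that a camera, given by its name, has taken for a name from the list of things; names that differ only in an ending like _2 or _b are one class to them, and where a whole thing is asked for, a point or a joint stands for the part that bears it (a point fixed in the world has none). Each returns a list of dicts, best first, with "score" (0 to 1); they miss things now and then, are a little off and sometimes report something else, mostly with a low value. They report only what shows in the picture. A call takes as long as a camera call. They do not tell look-alikes from the thing itself.
- regions_of(query, camera): "pixels" (420x560 bool, what is visible of it) and "point" ([column, row] in pixels, amid what is visible of it).
- pinpoint(query, camera): "point" ([column, row] in pixels: a listed point, or the origin of a listed thing).
The state is a dict: "time": time; "joints": joint angles; "joint_vel": joint speeds; "joint_torque": joint torques, N m; "eef_pos": TCP position; "ee_rot": TCP orientation; "ft_force": force on the tool from outside, world axes, zero at the start; "ft_torque": the same for the moment, N m; "opening": opening from 0.0 (shut) to 1.0 (fully open).
Only numpy, scipy, OpenCV 4.12 (cv2) and the standard library are available. Lean on these libraries where they do the work, as an engineer would, in place of code of your own. Each camera call takes 0.05 s, during which the arm holds its last target.

## Task

Set out the player's hand percussion on the grey mat for the broadcast, with left and right as seen by the player, who sits on the robot's side: put the cork rest flat on the mat midway between the microphone and the singing bowl, and lay the wood block centred on top of it with their long sides in line. Lay the cowbell flat along the tablet's left edge and the tube shaker along its right edge, each parallel to that edge, centred on its length and with a clear gap of 4 cm to it. Leave the kalimba where it lies.

Things in the scene. Friction and masses are not known exactly. Their poses are not given: they have to be found in the camera images.
- rest_center (a point): Loose cork rest, a plain slab 100 mm long (x) by 60 mm wide (y) by 22 mm high, about 60 g; this point is its centre, 11 mm above its underside. At the start it lies flat on the grey mat, which is fixed and 6 mm thick, so its top is 6 mm above the work surface; all the things named here stand or lie on this mat. The wood block goes on it so that the block does not rattle on the table.
- woodblock_center (a point): Loose wood block (percussion), pale wood, 130 mm long (x) by 50 mm wide (y) by 45 mm high, about 250 g, with a sound slot along each long side and two dark grooves in its top; this point is its centre, 22.5 mm above its underside. At the start it lies flat on the mat, top up.
- cowbell_center (a point): Loose hand cowbell of dark sheet steel lying on one broad face, about 300 g: shell 120 mm long (x), 44 mm wide and 26 mm high at the closed end (-x), widening evenly to 64 mm wide and 42 mm high at the open mouth (+x, bright rim); 54 mm wide at mid-length. A bright post clamp with a thumb screw sits on top near the closed end (top of it 40 mm above the underside). This point is the centre of the shell, 17 mm above its underside.
- shaker_center (a point): Loose tube shaker lying flat, about 160 g: aluminium tube 44 mm in diameter along x with a black square rubber cap 50 x 50 mm at each end, 130 mm long overall, so it does not roll; this point is its centre, 25 mm above its underside. Gripped across the tube it is 44 mm wide.
- tablet: Fixed tablet computer with a dark screen, upright format, on a low stand: 190 mm deep (x) by 115 mm wide (y), near edge about 12 mm and far edge about 52 mm above the mat. Origin: on the mat under its centre. x points away from the player along its long left and right edges, y points to its left; so the left edge is at y = +57.5 mm and the right edge at y = -57.5 mm.
- microphone: Fixed table microphone: a low black disc 100 mm in diameter, 22 mm high, with a slotted round grille. Origin: on the mat under its centre.
- bowl: Fixed brass singing bowl, open at the top, 100 mm in diameter, on a black rubber ring, 55 mm high in all. Origin: on the mat under its centre. It stands 290 mm from the microphone, centre to centre, in front of or behind it.
- kalimba: Bystander: kalimba (thumb piano), dark wooden box 130 x 105 x 30 mm with steel tines up to 41 mm high, loose on the mat in front of the tablet. Origin: centre of its underside.
There are look-alikes about, which are no part of the job. Leave any red look-alike of the part that bears rest_center alone.

How it is judged (in metres and radians):
At the end, for the whole second after the job is handed in: Rest flat within 15 mm of the midpoint of microphone and bowl; block on it within 12 mm; cowbell left and shaker right of the tablet on the mat, within 15 mm of the edge's middle, gap 25 to 55 mm (cowbell: at mid-length); block to rest and both to the edge parallel within 11 degrees; all at rest ((x of rest_center in the frame of bowl between -0.16 and -0.13 m or x of rest_center in the frame of bowl between 0.13 and 0.16 m) and y of rest_center in the frame of bowl between -0.015 and 0.015 m and horizontal distance between rest_center and microphone below 0.165 m and height (world z) of rest_center between 0.012 and 0.022 m and angle between each of rest_center, woodblock_center's own z axis and vertical below 0.1 rad and x of woodblock_center in the frame of rest_center between -0.012 and 0.012 m and y of woodblock_center in the frame of rest_center between -0.012 and 0.012 m and z of woodblock_center in the frame of rest_center between 0.0285 and 0.0385 m and angle between the x axis of woodblock_center and the x axis of rest_center, either way round below 0.2 rad and x of cowbell_center in the frame of tablet between -0.015 and 0.015 m and y of cowbell_center in the frame of tablet between 0.1105 and 0.1405 m and height (world z) of cowbell_center between 0.017 and 0.029 m and angle between the x axis of each of cowbell_center, shaker_center and the x axis of tablet, either way round below 0.2 rad and x of shaker_center in the frame of tablet between -0.015 and 0.015 m and y of shaker_center in the frame of tablet between -0.1375 and -0.1075 m and height (world z) of shaker_center between 0.025 and 0.037 m and linear speed of each of rest, woodblock, cowbell, shaker below 0.02 m/s and angular speed of each of rest, woodblock, cowbell, shaker below 0.2 rad/s); the robot touches nothing.
It fails at once if the kalimba is shifted by more than 15 mm (distance of kalimba from where it was at the start of the episode above 0.015 m).
It also fails if it takes over 115 s, if anything falls off the work surface, if the arm or the gripper's body presses on something with over 40 N, if the wrist force passes 120 N, or if a joint passes its speed limit or range.

## Working session

There is one attempt and no reset: what is moved stays moved. The work goes in short steps, Python scripts to look and compute and a tool call to move; the robot and the scene stay as the last step left them, time stands still between calls to the robot, and variables do not carry over. Pictures are saved under pics/ and viewed, and the job is handed in when it is done.

Besides the shell and the picture viewer there is one more tool, called after "Request:" as a command line: name --argument value ..., lists and objects as JSON in quotes. jog_arm: Moves the arm, as the interface text tells. Its arguments: {"type":"object","properties":{"plan":{"type":"array","items":{"type":"array","items":{"type":"array","items":{"type":"number"}}}}},"required":["plan"]}

```bash
mkdir -p pics; ls; cat > h.py <<'E'
from workcell import *
import numpy as np, cv2
def save(n,p,s=1): cv2.imwrite('pics/'+n+'.png',cv2.resize(p[:,:,::-1],None,fx=s,fy=s))
def cloud(cam,d):
    c=calibration(cam);v,u=np.indices(d.shape)
    P=np.stack([(u-c['cx'])/c['fx']*d,(v-c['cy'])/c['fy']*d,d],-1)
    return (P-c['t'])@np.array(c['R'])
E
python3 - <<'E'
from h import *
s=state();print(s)
for c in ['top','scene','wrist']:
    p,d=read_camera(c);save(c+'0',p,1.4);k=calibration(c);print(c,k['fx'],k['R'],k['t'])
    np.savez(c+'0.npz',p=p,d=d,P=cloud(c,d))
E
```

```text
pics
{'time': 0.0, 'joints': array([-7.62087759e+01,  1.26737209e+01,  8.75254146e+01, -3.87220940e-04,
        7.99107416e+01, -7.22464641e+00]), 'joint_vel': array([-0.0163832 , -0.11464876, -0.01675395,  0.06403666,  0.03697485,
        0.02786888]), 'joint_torque': array([-2.15763786e-03, -4.94622016e+01, -3.87374997e+01,  6.98170066e-02,
        5.70463773e-02, -1.60286327e-04]), 'eef_pos': array([ 0.22399072, -0.58282062,  0.22145694]), 'ee_rot': array([-1.79890947e+02, -1.34400683e-02,  2.10159259e+01]), 'ft_force': array([-0.12151388,  0.09206662,  0.42884103]), 'ft_torque': array([-0.0195436 , -0.00927405, -0.01602719]), 'opening': 1.0015292396761308}
top 528.9064306598589 [[-0.0225013  -0.99959778 -0.01726167]
 [-0.99644409  0.02382592 -0.08081768]
 [ 0.08119645  0.01538179 -0.99657942]] [0.15956009 0.48935155 1.52782683]
scene 474.74048840465207 [[-0.71926341  0.6946535   0.01080077]
 [ 0.57420093  0.6031515  -0.55362583]
 [-0.39109262 -0.39200099 -0.83269549]] [ 0.27349572 -0.31928379  1.82383485]
wrist 361.9626363561185 [[ 3.58686760e-01 -9.33457561e-01 -8.89340274e-04]
 [-8.99141575e-01 -3.45756274e-01  2.68322619e-01]
 [-2.50775273e-01 -9.54441281e-02 -9.63328698e-01]] [-0.62424838 -0.03096982  0.38904913]
```

View pics/top0.png

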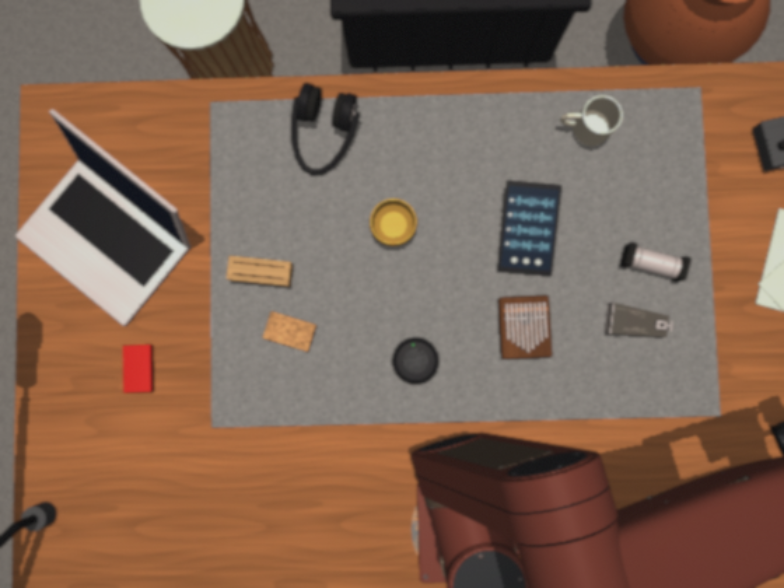

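View pics/scene0.png

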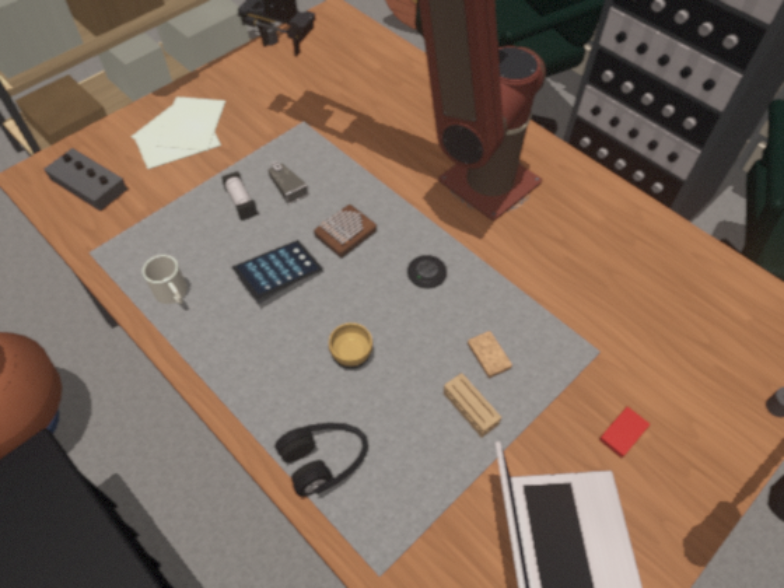

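View pics/wrist0.png

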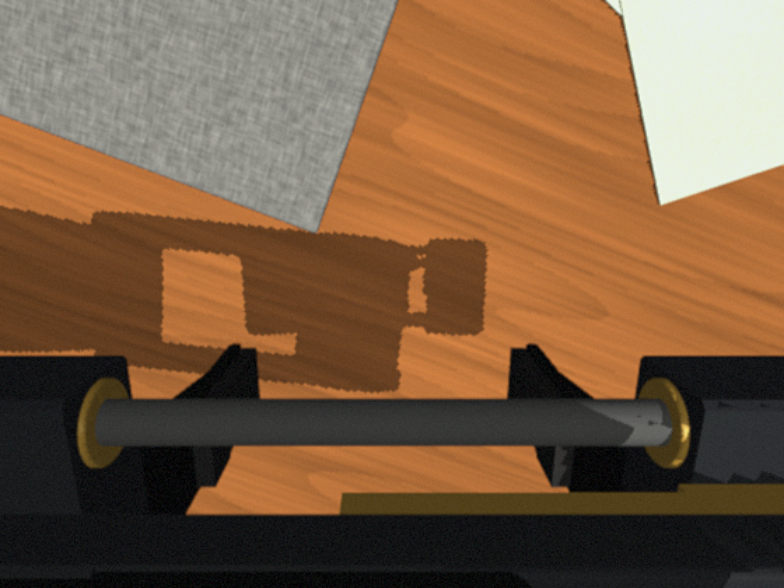

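```bash
python3 - <<'E'
from h import *
for c in ['top','scene']:
    read_camera(c); P=np.load(c+'0.npz')['P']
    for q in ['rest_center','woodblock_center','cowbell_center','shaker_center','tablet','microphone','bowl','kalimba']:
        for r in regions_of(q,c)[:4]:
            m=r['pixels'];X=P[m];X=X[np.isfinite(X).all(1)]
            X=X[(X[:,2]>0.0)&(X[:,2]<.2)]
            rc=cv2.minAreaRect(X[:,:2].astype(np.float32))
            print(c,q,round(r['score'],2),np.round(r['point']),m.sum(),'med',np.median(X,0).round(3),'ztop',np.percentile(X[:,2],95).round(3),'rect',np.round(rc[0],3),np.round(rc[1],3),round(rc[2],1))
        for r in pinpoint(q,c)[:3]: print('   pin',round(r['score'],2),np.round(r['point'],1))
print(state()['time'])
E
```

```text
top rest_center 0.92 [206. 238.] 661 med [0.415 0.36  0.027] ztop 0.032 rect [0.416 0.359] [0.101 0.058] 73.9
top rest_center 0.8 [ 98. 259.] 769 med [0.346 0.676 0.02 ] ztop 0.026 rect [0.346 0.678] [0.063 0.099] 89.8
   pin 0.71 [205.3 235.1]
   pin 0.69 [454.6 229.6]
   pin 0.58 [ 96.  261.4]
top woodblock_center 0.83 [185. 193.] 854 med [0.541 0.413 0.049] ztop 0.055 rect [0.544 0.421] [0.141 0.051] 82.5
top woodblock_center 0.57 [449. 229.] 889 med [ 0.419 -0.353  0.04 ] ztop 0.049 rect [ 0.425 -0.369] [0.137 0.067] 85.8
   pin 0.91 [183.8 192.5]
   pin 0.66 [376.3 163.4]
top cowbell_center 0.71 [455. 228.] 847 med [ 0.418 -0.355  0.04 ] ztop 0.049 rect [ 0.418 -0.37 ] [0.134 0.064] 81.5
   pin 0.61 [454.6 230.6]
top shaker_center 0.81 [466. 187.] 781 med [ 0.54  -0.399  0.049] ztop 0.058 rect [ 0.542 -0.403] [0.131 0.052] 72.9
   pin 0.81 [465.6 184.8]
top tablet 0.75 [377. 162.] 2640 med [ 0.619 -0.145  0.039] ztop 0.056 rect [ 0.623 -0.15 ] [0.124 0.203] 82.8
   pin 0.62 [373.2 161.4]
top microphone 0.91 [296. 259.] 873 med [0.35  0.096 0.02 ] ztop 0.028 rect [0.35  0.096] [0
[... 835 characters left out ...]
59 rect [ 0.54  -0.404] [0.153 0.049] 72.8
   pin 0.56 [173.6 137.7]
scene tablet 0.67 [198. 191.] 1583 med [ 0.627 -0.138  0.041] ztop 0.057 rect [ 0.612 -0.162] [0.161 0.193] 82.7
   pin 0.57 [199.9 193.4]
scene microphone 0.74 [303. 190.] 546 med [0.356 0.106 0.022] ztop 0.03 rect [0.35  0.102] [0.093 0.098] 32.9
   pin 0.55 [305.2 192.7]
scene bowl 0.86 [249. 250.] 791 med [0.631 0.135 0.029] ztop 0.061 rect [0.635 0.142] [0.1   0.096] 37.4
   pin 0.61 [248.5 254.3]
scene kalimba 0.65 [246. 164.] 991 med [ 0.422 -0.117  0.038] ztop 0.051 rect [ 0.407 -0.137] [0.132 0.149] 90.0
scene kalimba 0.28 [337. 290.] 940 med [0.55  0.426 0.05 ] ztop 0.056 rect [0.533 0.414] [0.149 0.071] 81.1
1.85
```

```bash
cat >> h.py <<'E'
def go(x,y,z,yaw):
    s=state();p=s['eef_pos'];ps=np.radians(s['ee_rot'][2]);d=np.array([x,y,z])-p
    ex=np.array([np.cos(ps),np.sin(ps),0]);ey=np.array([np.sin(ps),-np.cos(ps),0])
    t=(np.degrees(ps)-yaw+90)%180-90   # turn mod 180
    print('shift',np.round([d@ex,d@ey,-d[2]],4),'turn',round(np.radians(t),3),'deg',round(t,1),'alt',round(np.radians(t-np.sign(t)*180),3))
    c,si=np.cos(ps),np.sin(ps)
E
python3 - <<'E'
import workcell; print([n for n in dir(workcell) if not n.startswith('__')])
from h import *
try: print('pinch',workcell.pinch_z)
except Exception as e: print(e)
s=state();k=calibration('wrist');cp=-np.array(k['R']).T@k['t'];print('cam',cp, s['eef_pos'])
p,d=read_camera('top');P=cloud('top',d)
for q,h in [('rest_center',.028),('woodblock_center',.051),('cowbell_center',.03),('shaker_center',.05),('tablet',.02),('microphone',.02),('bowl',.04)]:
    m=regions_of(q,'top')[0]['pixels'];X=P[m];X=X[X[:,2]>.012]
    xy=X[:,:2].astype(np.float32);c=np.cov(xy.T);w,v=np.linalg.eigh(c)
    print(q,'mean',xy.mean(0).round(3),'pca',round(np.degrees(np.arctan2(v[1,1],v[0,1])),1),cv2.minAreaRect(xy))
go(.541,-.403,.2,73)
E
```

```text
['Unreachable', 'calibration', 'hand_in', 'pinch_z', 'pinpoint', 'read_camera', 'regions_of', 'state']
pinch 0.0187
cam [ 0.29368322 -0.55650936  0.38338256] [ 0.22413757 -0.58340334  0.22254941]
rest_center mean [0.416 0.356] pca 74.7 ((0.38784489035606384, 0.26907944679260254), (0.2881612181663513, 0.059756822884082794), 72.05864715576172)
woodblock_center mean [0.54 0.41] pca 72.0 ((0.4877746105194092, 0.29168832302093506), (0.40456047654151917, 0.08100301027297974), 65.53838348388672)
cowbell_center mean [ 0.418 -0.357] pca 88.7 ((0.41439396142959595, -0.1509271264076233), (0.07249344140291214, 0.5538527369499207), 2.2823612689971924)Traceback (most recent call last):
  File "<stdin>", line 8, in <module>
IndexError: list index out of range
```

```bash
python3 - <<'E'
from h import *
go(.50,-.42,.25,73)
E
```

```text
shift [ 0.3161 -0.0536 -0.0275] turn -0.907 deg -52.0 alt 2.234
```

Request:
jog_arm --plan '[[[0.087,0.063,-0.011,-0.006,-0.18],[0.087,0.126,-0.022,-0.012,-0.36],[0.087,0.19,-0.032,-0.018,-0.54],[0.087,0.252,-0.043,-0.024,-0.72],[0.087,0.316,-0.054,-0.028,-0.907]]]'

```text
time: 2.72
eef_pos: [0.4934, -0.4234, 0.2505]
ee_rot: [180.0, 0.0, 73.3]
ft_force: [0.3, -0.5, -0.2]
opening: 0.998
```

```bash
cat >> h.py <<'E'
def look(cam,qs,name=None):
    if cam=='wrist': s=state();print('tcp',s['eef_pos'].round(4),s['ee_rot'].round(1),s['time'],'op',round(s['opening'],3))
    p,d=read_camera(cam);P=cloud(cam,d)
    if name: save(name,p)
    for q,zmin in qs:
      for r in regions_of(q,cam)[:2]:
        m=r['pixels'];m=cv2.erode(m.astype(np.uint8),np.ones((3,3)))>0
        X=P[m&(d>0)];T=X[(X[:,2]>zmin)&(X[:,2]<.15)]
        if len(T)<10: continue
        xy=T[:,:2].astype(np.float32);rc=cv2.minAreaRect(xy);w,v=np.linalg.eigh(np.cov(xy.T))
        lo,hi=np.percentile((xy-xy.mean(0))@v,[.5,99.5],axis=0); c=xy.mean(0)+v@((lo+hi)/2)
        print(q,round(r['score'],2),np.round(r['point']),'cen',c.round(4),'ext',(hi-lo).round(3),'pca',round(np.degrees(np.arctan2(v[1,1],v[0,1]))%180,1),'rect',np.round(rc[0],4),np.round(rc[1],3),round(rc[2],1),'z95',np.percentile(T[:,2],95).round(3))
    return p,d,P
E
python3 - <<'E'
from h import *
look('wrist',[('shaker_center',.015),('cowbell_center',.012)],'w1')
E
```

```text
tcp [ 0.4934 -0.4234  0.2505] [180.    0.   73.3] 2.725 op 0.998
shaker_center 0.6 [310. 146.] cen [ 0.5487 -0.3947] ext [0.045 0.125] pca 73.7 rect [ 0.5488 -0.395 ] [0.126 0.048] 74.1 z95 0.056
cowbell_center 0.72 [187. 133.] cen [ 0.427  -0.3592] ext [0.06  0.122] pca 81.6 rect [ 0.4226 -0.3587] [0.125 0.063] 77.3 z95 0.047
```

View pics/w1.png

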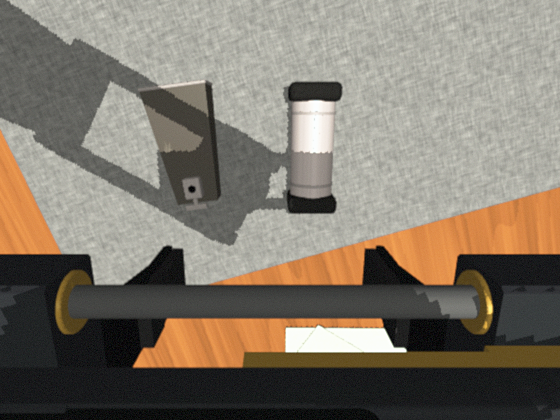

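```bash
python3 - <<'E'
from h import *
look('wrist',[('shaker_center',.015),('cowbell_center',.012)])
look('top',[('shaker_center',.015),('cowbell_center',.012)])
go(.547,-.397,.06,73.7)
E
```

```text
tcp [ 0.4944 -0.4223  0.2501] [180.   -0.   73.3] 2.875 op 0.999
shaker_center 0.73 [313. 150.] cen [ 0.5396 -0.4029] ext [0.045 0.125] pca 72.9 rect [ 0.5401 -0.4029] [0.127 0.048] 73.0 z95 0.055
cowbell_center 0.63 [187. 135.] cen [ 0.4182 -0.3644] ext [0.061 0.122] pca 80.5 rect [ 0.4168 -0.365 ] [0.125 0.064] 79.4 z95 0.046
shaker_center 0.94 [467. 187.] cen [ 0.5407 -0.3992] ext [0.044 0.124] pca 73.1 rect [ 0.5399 -0.4003] [0.128 0.047] 72.2 z95 0.058
cowbell_center 0.79 [454. 229.] cen [ 0.4173 -0.3629] ext [0.056 0.119] pca 80.2 rect [ 0.4165 -0.3633] [0.121 0.059] 79.0 z95 0.049
cowbell_center 0.44 [374. 231.] cen [ 0.4141 -0.1298] ext [0.099 0.123] pca 0.6 rect [ 0.4142 -0.1298] [0.124 0.102] 1.7 z95 0.049
shift [0.0439 0.0456 0.1898] turn -0.015 deg -0.9 alt 3.126
```

```bash
python3 - <<'E'
from h import *
s=state();print(s['eef_pos'],s['joint_vel'].round(2))
go(.540,-.402,.10,73)
E
```

```text
[ 0.49047406 -0.42548453  0.24979552] [-0.05  0.03 -0.07  0.09  0.01 -0.03]
shift [0.0371 0.0404 0.1498] turn -0.003 deg -0.2 alt 3.139
```

Request:
jog_arm --plan '[[[0.087,0.013,0.014,0.05,0],[0.087,0.025,0.027,0.1,0],[0.087,0.037,0.04,0.15,0],[0.087,0.037,0.04,0.15,0],[0.087,0.037,0.04,0.15,0]]]'

```text
time: 3.8
eef_pos: [0.5407, -0.4023, 0.1018]
ee_rot: [179.9, 0.1, 72.9]
ft_force: [-0.4, 0.1, 0.7]
opening: 1.001
```

```bash
python3 - <<'E'
from h import *
s=state();print(s['eef_pos'],s['joint_vel'].round(2))
look('wrist',[('shaker_center',.015)],'w2')
go(.540,-.402,.013,73)
E
```

```text
[ 0.54071324 -0.4023465   0.10181875] [-0.16 -1.82 -1.46  0.08 -0.31  0.07]
tcp [ 0.5407 -0.4023  0.1018] [1.799e+02 1.000e-01 7.290e+01] 3.8 op 1.001
shaker_center 0.62 [274. 202.] cen [ 0.5433 -0.4007] ext [0.044 0.126] pca 72.9 rect [ 0.5435 -0.4014] [0.128 0.048] 73.2 z95 0.056
shift [ 0.0005 -0.0018  0.0905] turn -0.002 deg -0.1 alt 3.14
```

View pics/w2.png

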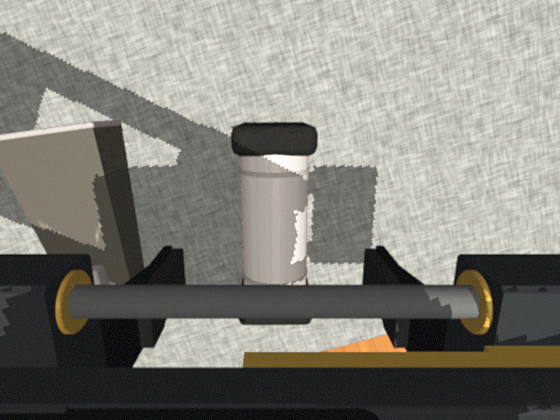

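Request:
jog_arm --plan '[[[0.087,0.001,-0.001,0.045,0],[0.087,0.001,-0.001,0.075,0],[0.087,0.001,-0.001,0.089,0],[0.03,0.001,-0.001,0.089,0],[0.03,0.001,-0.001,0.089,0]]]'

```text
time: 4.53
eef_pos: [0.5413, -0.4008, 0.0133]
ee_rot: [179.8, 0.1, 73.0]
ft_force: [-0.5, -0.3, -0.4]
opening: 0.855
```

Request:
jog_arm --plan '[[[0.03,0,0,0,0],[0.03,0,0,0,0],[0.03,0,0,0,0],[0.03,0,0,0,0],[0.03,0,0,0,0]]]'

```text
time: 5.15
eef_pos: [0.5406, -0.3998, 0.0114]
ee_rot: [179.9, 0.0, 73.0]
ft_force: [-0.2, -0.7, 3.8]
opening: 0.496
```

Request:
jog_arm --plan '[[[0.03,0,0,-0.04,0],[0.03,0,0,-0.1,0],[0.03,0,0,-0.15,0],[0.03,0,0,-0.15,0],[0.03,0,0,-0.15,0]]]'

```text
time: 5.78
eef_pos: [0.5394, -0.3989, 0.1596]
ee_rot: [-179.9, -0.0, 73.0]
ft_force: [-0.6, -0.1, -2.0]
opening: 0.492
```

```bash
python3 - <<'E'
from h import *
for i in range(2): p,d,P=look('top',[('tablet',.012),('microphone',.015),('bowl',.045),('kalimba',.015)],'t2')
go(.608,-.272,.16,-7)
E
```

```text
tablet 0.78 [378. 164.] cen [ 0.6197 -0.1462] ext [0.108 0.179] pca 173.5 rect [ 0.6204 -0.1464] [0.11  0.184] 83.5 z95 0.056
microphone 0.9 [296. 262.] cen [0.3497 0.0978] ext [0.085 0.086] pca 0.8 rect [0.3483 0.097 ] [0.088 0.086] 43.6 z95 0.03
microphone 0.63 [380. 165.] cen [ 0.6186 -0.146 ] ext [0.108 0.178] pca 174.4 rect [ 0.6188 -0.1466] [0.111 0.181] 83.6 z95 0.056
bowl 0.7 [280. 157.] cen [0.6351 0.136 ] ext [0.091 0.092] pca 145.0 rect [0.6355 0.136 ] [0.089 0.093] 40.1 z95 0.064
kalimba 0.62 [374. 231.] cen [ 0.4135 -0.1292] ext [0.1   0.122] pca 5.3 rect [ 0.4138 -0.1299] [0.123 0.101] 1.5 z95 0.049
tablet 0.86 [376. 163.] cen [ 0.6183 -0.146 ] ext [0.108 0.179] pca 173.4 rect [ 0.6191 -0.1464] [0.111 0.184] 83.0 z95 0.056
microphone 0.78 [298. 258.] cen [0.35   0.0967] ext [0.084 0.086] pca 84.1 rect [0.3503 0.097 ] [0.089 0.085] 74.6 z95 0.029
bowl 0.75 [282. 160.] cen [0.6346 0.136 ] ext [0.092 0.092] pca 125.9 rect [0.634 0.135] [0.091 0.092] 48.0 z95 0.063
kalimba 0.8 [372. 231.] cen [ 0.413 -0.13 ] ext [0.098 0.121] pca 0.6 rect [ 0.4134 -0.1301] [0.099 0.124] 88.7 z95 0.049
shift [0.1417 0.0277 0.0005] turn 1.396 deg 80.0 alt -1.746
```

View pics/t2.png

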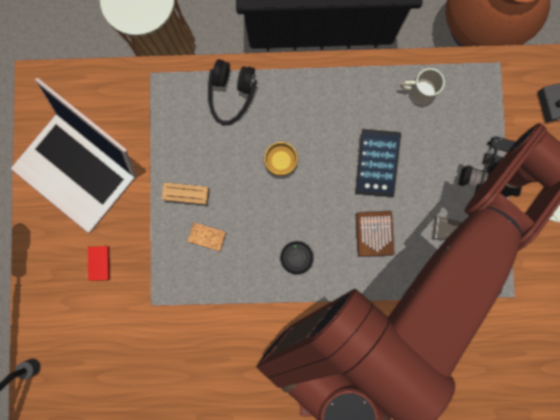

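Request:
jog_arm --plan '[[[0.03,0.028,0.006,0,0.18],[0.03,0.056,0.012,0,0.36],[0.03,0.085,0.018,0,0.54],[0.03,0.113,0.022,0,0.72],[0.03,0.139,0.024,0,0.9]]]'

```text
time: 6.9
eef_pos: [0.6043, -0.2727, 0.161]
ee_rot: [180.0, -0.0, 21.1]
ft_force: [0.9, 0.5, -0.5]
opening: 0.497
```

```bash
python3 - <<'E'
from h import *
go(.6054,-.2682,.10,-6.6)
E
```

```text
shift [ 0.0027 -0.0038  0.061 ] turn 0.483 deg 27.7 alt -2.658
```

Request:
jog_arm --plan '[[[0.03,0.002,-0.003,0.01,0.18],[0.03,0.002,-0.003,0.03,0.36],[0.03,0.002,-0.003,0.05,0.483],[0.03,0.002,-0.003,0.061,0.483],[0.03,0.002,-0.003,0.061,0.483]]]'

```text
time: 7.52
eef_pos: [0.6039, -0.2698, 0.0989]
ee_rot: [-180.0, 0.1, -6.1]
ft_force: [-0.3, -0.2, -0.5]
opening: 0.498
```

```bash
python3 - <<'E'
from h import *
p,d,P=look('wrist',[('tablet',.012),('shaker_center',.06)],'w3')
p,d,P=look('wrist',[('tablet',.012),('shaker_center',.06)],'w3')
go(.6054,-.2682,.0125,-6.6)
E
```

```text
tcp [ 0.6039 -0.2698  0.0989] [-1.8e+02  1.0e-01 -6.1e+00] 7.525 op 0.498
tablet 0.65 [ 78. 166.] cen [ 0.6413 -0.1559] ext [0.112 0.16 ] pca 141.9 rect [ 0.6433 -0.1481] [0.115 0.139] 83.3 z95 0.057
shaker_center 0.72 [272. 217.] cen [ 0.626  -0.2718] ext [0.046 0.085] pca 173.9 rect [ 0.6237 -0.2725] [0.049 0.09 ] 85.3 z95 0.144
tcp [ 0.6052 -0.2705  0.101 ] [ 1.8e+02 -1.0e-01 -6.2e+00] 7.675 op 0.495
tablet 0.63 [ 77. 171.] cen [ 0.6422 -0.1551] ext [0.113 0.157] pca 141.1 rect [ 0.6442 -0.1478] [0.115 0.137] 83.2 z95 0.056
shaker_center 0.68 [273. 214.] cen [ 0.6266 -0.2725] ext [0.046 0.085] pca 174.2 rect [ 0.6237 -0.2718] [0.05  0.091] 83.9 z95 0.145
shift [ 0.     -0.0023  0.0885] turn 0.006 deg 0.4 alt -3.135
```

View pics/w3.png

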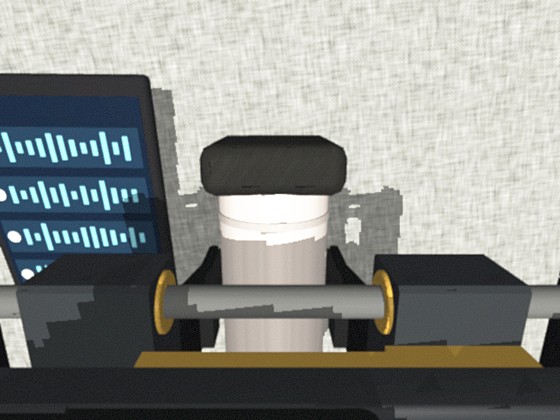

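Request:
jog_arm --plan '[[[0.03,0,-0.002,0.04,0],[0.03,0,-0.002,0.075,0],[0.03,0,-0.002,0.087,0],[0.03,0,-0.002,0.088,0],[0.03,0,-0.002,0.088,0]]]'

```text
time: 8.45
eef_pos: [0.6058, -0.2687, 0.0133]
ee_rot: [179.9, -0.1, -6.3]
ft_force: [-0.1, 0.1, -1.0]
opening: 0.494
```

```bash
python3 - <<'E'
from h import *
go(.6054,-.2682,.0125,-6.6);s=state();print(s['eef_pos'],s['ft_force'])
E
```

```text
shift [-0.0004 -0.0005  0.0008] turn 0.006 deg 0.3 alt -3.136
[ 0.60578194 -0.26874274  0.0132921 ] [-0.06976044  0.07536026 -0.95544575]
```

Request:
jog_arm --plan '[[[0.03,0,0,0.0015,0],[0.065,0,0,0.0015,0],[0.065,0,0,0.0015,0],[0.065,0,0,0.0015,0],[0.065,0,0,0.0015,0]]]'

```text
time: 9.07
eef_pos: [0.6049, -0.2682, 0.0106]
ee_rot: [180.0, -0.0, -6.3]
ft_force: [0.1, 0.0, -0.1]
opening: 0.738
```

Request:
jog_arm --plan '[[[0.065,0,0,-0.02,0],[0.065,0,0,-0.07,0],[0.065,0,0,-0.12,0],[0.087,0,0,-0.17,0],[0.087,0,0,-0.19,0]]]'

```text
time: 9.7
eef_pos: [0.6067, -0.2692, 0.2066]
ee_rot: [179.8, -0.4, -6.3]
ft_force: [0.1, 0.1, -0.3]
opening: 0.892
```

```bash
python3 - <<'E'
from h import *
look('wrist',[('shaker_center',.015)],'w4')
go(.4175,-.3635,.20,80)
E
```

```text
tcp [ 0.6067 -0.2692  0.2066] [179.8  -0.4  -6.3] 9.7 op 0.892
shaker_center 0.8 [273. 198.] cen [ 0.606  -0.2683] ext [0.045 0.125] pca 174.4 rect [ 0.6055 -0.2686] [0.047 0.128] 84.0 z95 0.056
shaker_center 0.56 [350. 332.] cen [ 0.4423 -0.3379] ext [0.024 0.069] pca 72.0 rect [ 0.4434 -0.3405] [0.073 0.024] 78.5 z95 0.047
shift [-0.1775  0.1145  0.0047] turn -1.505 deg -86.3 alt 1.636
```

View pics/w4.png

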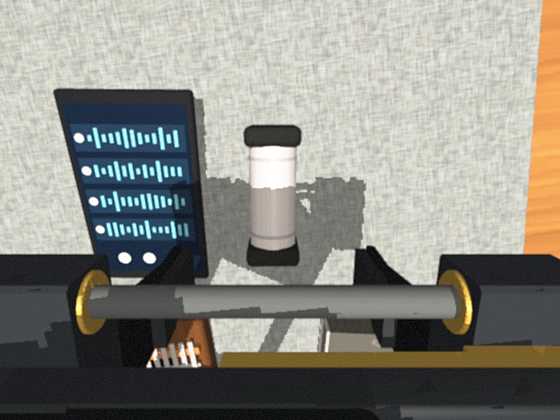

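Request:
jog_arm --plan '[[[0.087,-0.036,0.023,0,-0.18],[0.087,-0.072,0.046,0,-0.36],[0.087,-0.108,0.069,0,-0.54],[0.087,-0.144,0.092,0,-0.72],[0.087,-0.177,0.114,0,-0.9]]]'

```text
time: 10.42
eef_pos: [0.4141, -0.3615, 0.1977]
ee_rot: [-179.8, -0.0, 45.6]
ft_force: [0.1, -0.8, -1.0]
opening: 0.998
```

```bash
python3 - <<'E'
from h import *
go(.4175,-.3635,.15,79.7)
E
```

```text
shift [0.001  0.0038 0.0477] turn -0.594 deg -34.1 alt 2.547
```

Request:
jog_arm --plan '[[[0.087,0.001,0.003,0.01,-0.18],[0.087,0.001,0.003,0.025,-0.36],[0.087,0.001,0.003,0.04,-0.5],[0.087,0.001,0.003,0.047,-0.594],[0.087,0.001,0.003,0.047,-0.594]]]'

```text
time: 11.05
eef_pos: [0.4178, -0.362, 0.1504]
ee_rot: [-179.8, -0.2, 79.3]
ft_force: [0.6, -0.4, -0.5]
opening: 1.0
```

```bash
python3 - <<'E'
from h import *
look('wrist',[('cowbell_center',.012)],'w5')
look('wrist',[('cowbell_center',.012)],'w5')
go(.4175,-.3635,.011,79.7)
E
```

```text
tcp [ 0.4178 -0.362   0.1504] [-179.8   -0.2   79.3] 11.05 op 1.0
cowbell_center 0.75 [273. 191.] cen [ 0.4193 -0.3629] ext [0.059 0.122] pca 80.5 rect [ 0.4193 -0.3638] [0.125 0.063] 80.5 z95 0.048
tcp [ 0.4187 -0.363   0.1522] [-1.799e+02 -1.000e-01  7.920e+01] 11.15 op 1.001
cowbell_center 0.85 [273. 185.] cen [ 0.4192 -0.3634] ext [0.059 0.124] pca 80.9 rect [ 0.4186 -0.3641] [0.126 0.063] 80.6 z95 0.047
shift [-0.0003 -0.0016  0.1423] turn -0.008 deg -0.4 alt 3.134
```

View pics/w5.png

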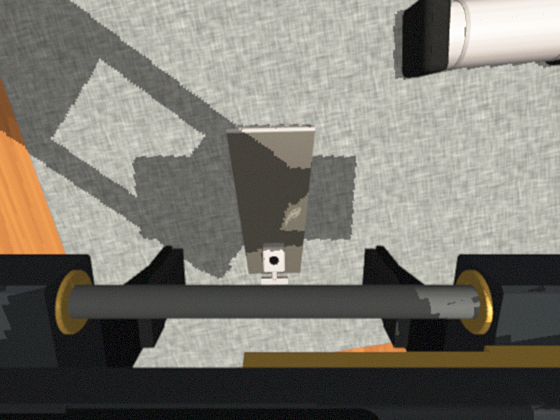

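Request:
jog_arm --plan '[[[0.087,0,0,0.06,-0.02],[0.087,0,0.001,0.11,-0.02],[0.087,0,0.001,0.138,-0.02],[0.087,0,0.001,0.143,-0.02],[0.087,0,0.001,0.143,-0.02]]]'

```text
time: 11.88
eef_pos: [0.4207, -0.3643, 0.0114]
ee_rot: [179.9, 0.0, 80.5]
ft_force: [1.1, -0.5, 0.8]
opening: 0.997
```

Request:
jog_arm --plan '[[[0.035,0,0,0,0],[0.035,0,0,0,0],[0.035,0,0,0,0],[0.035,0,0,0,0],[0.035,0,0,0,0]]]'

```text
time: 12.5
eef_pos: [0.4196, -0.3637, 0.0108]
ee_rot: [-179.9, -0.0, 80.5]
ft_force: [-3.4, 0.5, 5.6]
opening: 0.624
```

Request:
jog_arm --plan '[[[0.035,0,0,0,0],[0.035,0,0,-0.02,0],[0.035,0,0,-0.06,0],[0.035,0,0,-0.11,0],[0.035,0,0,-0.16,0]]]'

```text
time: 13.12
eef_pos: [0.4202, -0.3634, 0.1727]
ee_rot: [180.0, 0.0, 80.5]
ft_force: [0.8, -0.8, -2.8]
opening: 0.623
```

```bash
python3 - <<'E'
from h import *
look('wrist',[('cowbell_center',.012)],'w6')
go(.634,-.022,.2,-6.6)
E
```

```text
tcp [ 0.4202 -0.3634  0.1727] [180.    0.   80.5] 13.125 op 0.623
shift [ 0.375   0.1507 -0.0213] turn 1.52 deg 87.1 alt -1.621
```

View pics/w6.png

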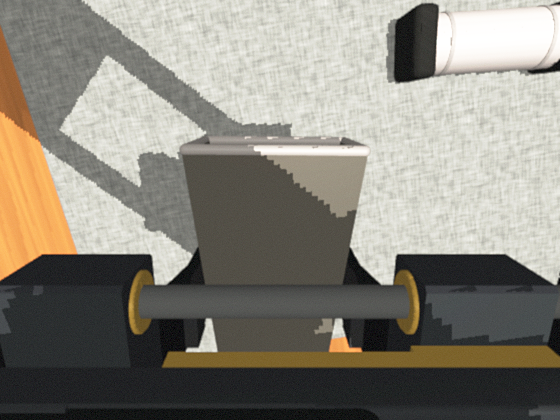

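Request:
jog_arm --plan '[[[0.035,0.05,0.02,-0.01,0.18],[0.035,0.1,0.04,-0.01,0.36],[0.035,0.155,0.061,-0.01,0.54],[0.035,0.21,0.083,-0.01,0.72],[0.035,0.26,0.104,-0.01,0.9]]]'

```text
time: 13.85
eef_pos: [0.5644, -0.1256, 0.18]
ee_rot: [-180.0, 0.0, 29.9]
ft_force: [0.8, -0.4, -2.4]
opening: 0.628
```

```bash
python3 - <<'E'
from h import *
go(.634,-.0215,.15,-6.6)
E
```

```text
shift [ 0.1122 -0.0556  0.03  ] turn 0.636 deg 36.5 alt -2.505
```

Request:
jog_arm --plan '[[[0.035,0.03,-0.014,0.005,0.17],[0.035,0.06,-0.028,0.01,0.34],[0.035,0.09,-0.042,0.02,0.5],[0.035,0.112,-0.056,0.03,0.636],[0.035,0.112,-0.056,0.03,0.636]]]'

```text
time: 14.48
eef_pos: [0.6318, -0.0208, 0.1485]
ee_rot: [-180.0, 0.2, -6.1]
ft_force: [0.6, -0.8, -2.4]
opening: 0.626
```

```bash
python3 - <<'E'
from h import *
look('wrist',[('tablet',.012),('bowl',.045)],'w7')
look('wrist',[('tablet',.012),('bowl',.045)],'w7')
go(.634,-.0215,.0115,-6.6)
E
```

```text
tcp [ 0.6318 -0.0208  0.1485] [-180.     0.2   -6.1] 14.475 op 0.626
tablet 0.97 [442. 164.] cen [ 0.6356 -0.1437] ext [0.123 0.162] pca 163.6 rect [ 0.6305 -0.1465] [0.114 0.165] 83.4 z95 0.056
bowl 0.85 [ 65. 212.] cen [0.6477 0.1364] ext [0.076 0.095] pca 98.2 rect [0.6493 0.1352] [0.075 0.097] 0.0 z95 0.061
bowl 0.42 [550. 249.] cen [ 0.5548 -0.2392] ext [0.003 0.011] pca 162.6 rect [ 0.555  -0.2392] [0.003 0.012] 72.2 z95 0.05
tcp [ 0.6323 -0.0233  0.1503] [180.    0.   -6.2] 14.625 op 0.626
tablet 0.96 [438. 164.] cen [ 0.6357 -0.143 ] ext [0.12  0.159] pca 165.4 rect [ 0.6306 -0.1458] [0.114 0.163] 83.6 z95 0.056
bowl 0.7 [ 65. 214.] cen [0.6479 0.1374] ext [0.076 0.095] pca 98.4 rect [0.6498 0.1362] [0.074 0.096] 0.6 z95 0.061
shift [ 0.0011 -0.0024  0.1394] turn 0.006 deg 0.3 alt -3.136
```

View pics/w7.png

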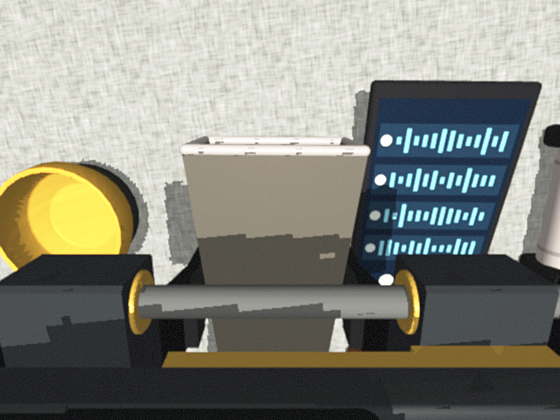

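Request:
jog_arm --plan '[[[0.035,0.001,-0.002,0.06,0],[0.035,0.001,-0.002,0.11,0],[0.035,0.001,-0.002,0.132,0],[0.035,0.001,-0.002,0.138,0],[0.035,0.001,-0.002,0.138,0]]]'

```text
time: 15.4
eef_pos: [0.6354, -0.0214, 0.0142]
ee_rot: [180.0, -0.2, -6.3]
ft_force: [-0.1, 0.2, -2.7]
opening: 0.626
```

```bash
python3 - <<'E'
from h import *
look('wrist',[])
go(.634,-.0215,.0108,-6.6);print(state()['ft_force'])
E
```

```text
tcp [ 0.6354 -0.0214  0.0142] [180.   -0.2  -6.3] 15.4 op 0.626
shift [-0.0018  0.0003  0.004 ] turn 0.006 deg 0.3 alt -3.136
[ 1.35097586 -0.61680576 -2.20931536]
```

Request:
jog_arm --plan '[[[0.035,-0.001,0,0.002,0],[0.035,-0.001,0,0.003,0],[0.035,-0.001,0,0.003,0],[0.07,-0.001,0,0.003,0],[0.07,-0.001,0,0.003,0]]]'

```text
time: 16.08
eef_pos: [0.633, -0.0209, 0.0095]
ee_rot: [180.0, -0.0, -6.2]
ft_force: [-0.3, 0.1, 0.3]
opening: 0.757
```

Request:
jog_arm --plan '[[[0.07,0,0,0,0],[0.07,0,0,0,0],[0.07,0,0,-0.03,0],[0.07,0,0,-0.09,0],[0.07,0,0,-0.15,0]]]'

```text
time: 16.7
eef_pos: [0.6323, -0.0208, 0.1604]
ee_rot: [-180.0, 0.1, -6.3]
ft_force: [0.5, -0.3, 0.4]
opening: 0.805
```

```bash
python3 - <<'E'
from h import *
look('wrist',[('cowbell_center',.012)],'w8')
look('wrist',[('cowbell_center',.012)],'w8')
go(.416,.358,.2,74.3)
E
```

```text
tcp [ 0.6323 -0.0208  0.1604] [-1.8e+02  1.0e-01 -6.3e+00] 16.7 op 0.805
cowbell_center 0.59 [275. 183.] cen [ 0.642  -0.0214] ext [0.058 0.122] pca 173.1 rect [ 0.6407 -0.0218] [0.062 0.125] 83.8 z95 0.058
tcp [ 0.6382 -0.0216  0.1689] [180.   -0.9  -6.2] 16.8 op 0.804
cowbell_center 0.8 [272. 193.] cen [ 0.6317 -0.0202] ext [0.059 0.124] pca 173.6 rect [ 0.6307 -0.0198] [0.063 0.127] 83.0 z95 0.042
shift [-0.2581 -0.3531 -0.0384] turn -1.406 deg -80.5 alt 1.736
```

View pics/w8.png

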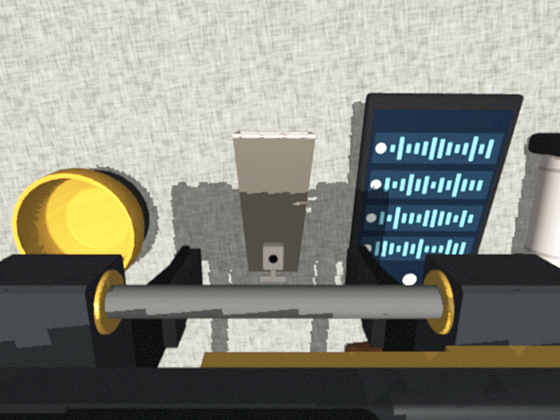

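Request:
jog_arm --plan '[[[0.087,-0.025,-0.035,-0.035,-0.17],[0.087,-0.055,-0.077,-0.038,-0.34],[0.087,-0.085,-0.12,-0.038,-0.51],[0.087,-0.117,-0.16,-0.038,-0.68],[0.087,-0.147,-0.2,-0.038,-0.85]]]'

```text
time: 17.52
eef_pos: [0.5061, 0.1949, 0.1949]
ee_rot: [-179.9, 0.2, 42.8]
ft_force: [0.4, 0.4, -0.5]
opening: 0.999
```

```bash
python3 - <<'E'
from h import *
go(.416,.358,.15,74.3)
E
```

```text
shift [ 0.0446 -0.1809  0.0449] turn -0.55 deg -31.5 alt 2.591
```

Request:
jog_arm --plan '[[[0.087,0.011,-0.045,0.005,-0.14],[0.087,0.022,-0.09,0.015,-0.28],[0.087,0.033,-0.135,0.03,-0.42],[0.087,0.045,-0.18,0.045,-0.55],[0.087,0.045,-0.18,0.045,-0.55]]]'

```text
time: 18.15
eef_pos: [0.4163, 0.358, 0.1484]
ee_rot: [-179.7, 0.3, 74.2]
ft_force: [-0.8, -1.2, 0.5]
opening: 0.996
```

```bash
python3 - <<'E'
from h import *
look('wrist',[('rest_center',.018)],'w9')
look('wrist',[('rest_center',.018),('woodblock_center',.03)],'w9')
go(.416,.358,.009,74.3)
E
```

```text
tcp [0.4163 0.358  0.1484] [-179.7    0.3   74.2] 18.15 op 0.996
rest_center 0.68 [274. 197.] cen [0.4201 0.361 ] ext [0.057 0.097] pca 71.7 rect [0.42   0.3603] [0.099 0.058] 71.7 z95 0.029
tcp [0.4191 0.3565 0.1505] [-179.9    0.2   74. ] 18.25 op 1.002
rest_center 0.95 [268. 193.] cen [0.4194 0.3618] ext [0.057 0.097] pca 71.8 rect [0.4193 0.3613] [0.099 0.058] 71.6 z95 0.029
woodblock_center 0.58 [412.  78.] cen [0.5435 0.4131] ext [0.05  0.114] pca 84.3 rect [0.5446 0.4152] [0.121 0.05 ] 82.9 z95 0.052
shift [ 0.0004 -0.0052  0.1433] turn -0.008 deg -0.5 alt 3.134
```

View pics/w9.png

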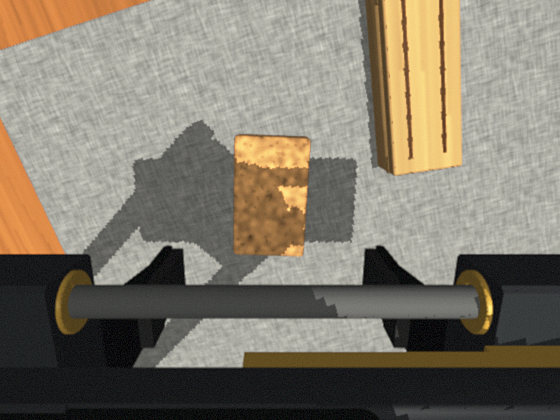

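```bash
python3 - <<'E'
from h import *
print(state()['eef_pos'],state()['time'])
go(.4193,.3607,.0085,72.3)
E
```

```text
[0.42089488 0.35612878 0.15227185] 18.4
shift [ 0.0039 -0.0028  0.1438] turn 0.027 deg 1.5 alt -3.115
```

Request:
jog_arm --plan '[[[0.087,0.004,-0.003,0.06,0.027],[0.087,0.004,-0.003,0.11,0.027],[0.087,0.004,-0.003,0.138,0.027],[0.087,0.004,-0.003,0.143,0.027],[0.087,0.004,-0.003,0.143,0.027]]]'

```text
time: 19.02
eef_pos: [0.4196, 0.3617, 0.0104]
ee_rot: [180.0, -0.0, 72.3]
ft_force: [0.6, 0.7, -0.1]
opening: 1.0
```

Request:
jog_arm --plan '[[[0.04,0,0,0,0],[0.04,0,0,0,0],[0.04,0,0,0,0],[0.04,0,0,0,0],[0.04,0,0,0,0]]]'

```text
time: 19.65
eef_pos: [0.4187, 0.3621, 0.0101]
ee_rot: [180.0, -0.0, 72.4]
ft_force: [-1.0, 0.3, 4.3]
opening: 0.688
```

Request:
jog_arm --plan '[[[0.04,0,0,-0.01,0],[0.04,0,0,-0.04,0],[0.04,0,0,-0.09,0],[0.04,0,0,-0.14,0],[0.04,0,0,-0.14,0]]]'

```text
time: 20.27
eef_pos: [0.4215, 0.3638, 0.1552]
ee_rot: [179.6, -0.4, 72.4]
ft_force: [-0.0, -0.0, -1.1]
opening: 0.688
```

```bash
python3 - <<'E'
from h import *
look('wrist',[('rest_center',.1)],'w10')
look('top',[('microphone',.015),('bowl',.045)],'t3')
go(.4925,.1165,.15,30)
E
```

```text
tcp [0.4215 0.3638 0.1552] [179.6  -0.4  72.4] 20.275 op 0.688
microphone 0.93 [298. 259.] cen [0.3492 0.096 ] ext [0.085 0.088] pca 40.9 rect [0.3486 0.0954] [0.092 0.088] 35.4 z95 0.029
bowl 0.98 [282. 159.] cen [0.6347 0.137 ] ext [0.087 0.091] pca 39.7 rect [0.6335 0.1378] [0.092 0.086] 50.8 z95 0.063
shift [-0.2104  0.1455 -0.0024] turn 0.74 deg 42.4 alt -2.401
```

View pics/w10.png

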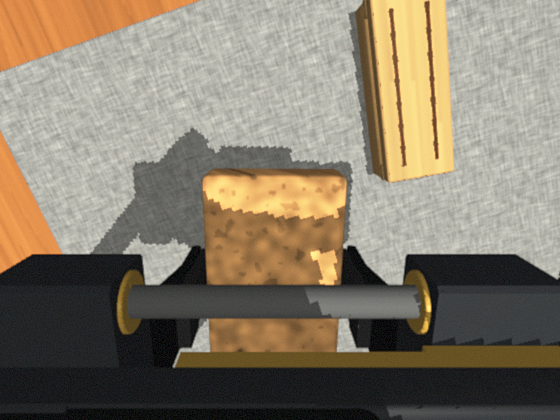

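Request:
jog_arm --plan '[[[0.04,-0.042,0.029,0,0.18],[0.04,-0.084,0.058,0,0.36],[0.04,-0.126,0.087,0,0.54],[0.04,-0.168,0.116,0,0.72],[0.04,-0.21,0.145,0,0.9]]]'

```text
time: 21.15
eef_pos: [0.4925, 0.1161, 0.1479]
ee_rot: [-180.0, 0.1, 20.5]
ft_force: [1.0, -0.3, -1.0]
opening: 0.69
```

```bash
python3 - <<'E'
from h import *
go(.492,.1165,.1,8)
E
```

```text
shift [-0.0004 -0.0005  0.0479] turn 0.218 deg 12.5 alt -2.923
```

Request:
jog_arm --plan '[[[0.04,0,0,0.02,0.12],[0.04,0,0,0.04,0.218],[0.04,0,0,0.048,0.218],[0.04,0,0,0.048,0.218],[0.04,0,0,0.048,0.218]]]'

```text
time: 21.78
eef_pos: [0.4936, 0.1181, 0.102]
ee_rot: [180.0, -0.0, 8.5]
ft_force: [0.3, 0.0, 0.5]
opening: 0.689
```

```bash
python3 - <<'E'
from h import *
look('wrist',[('bowl',.045)],'w11')
look('wrist',[('bowl',.045)],'w11')
go(.492,.1165,.0105,8)
E
```

```text
tcp [0.4936 0.1181 0.102 ] [180.   -0.    8.5] 21.775 op 0.689
bowl 0.79 [277.  27.] cen [0.6046 0.1331] ext [0.031 0.085] pca 98.4 rect [0.6046 0.1331] [0.032 0.088] 8.4 z95 0.061
tcp [0.4938 0.1181 0.1023] [ 1.8e+02 -1.0e-01  8.4e+00] 21.875 op 0.686
bowl 0.96 [275.  28.] cen [0.6044 0.1336] ext [0.032 0.085] pca 97.6 rect [0.6044 0.1334] [0.032 0.087] 8.3 z95 0.061
shift [-0.0019  0.0012  0.0917] turn 0.007 deg 0.4 alt -3.135
```

View pics/w11.png

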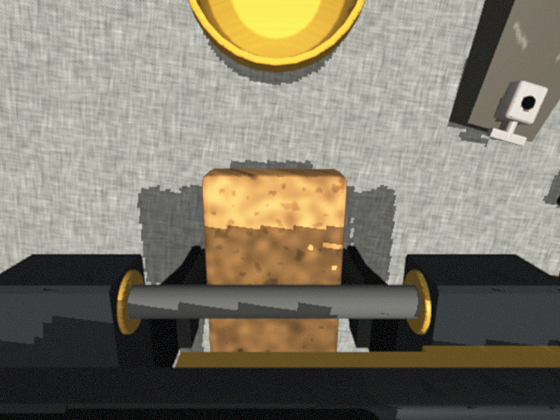

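Request:
jog_arm --plan '[[[0.04,-0.002,0.001,0.045,0],[0.04,-0.002,0.001,0.08,0],[0.04,-0.002,0.001,0.089,0],[0.04,-0.002,0.001,0.09,0],[0.04,-0.002,0.001,0.09,0]]]'

```text
time: 22.6
eef_pos: [0.493, 0.1167, 0.0131]
ee_rot: [180.0, -0.2, 8.4]
ft_force: [0.1, 1.0, -0.1]
opening: 0.682
```

```bash
python3 - <<'E'
from h import *
look('wrist',[])
go(.492,.1165,.0100,8);print(state()['ft_force'])
E
```

```text
tcp [0.493  0.1167 0.0131] [180.   -0.2   8.4] 22.6 op 0.682
shift [-0.001   0.      0.0031] turn 0.006 deg 0.4 alt -3.135
[-0.06160879 -0.56135981 -0.13663017]
```

Request:
jog_arm --plan '[[[0.04,0,0,0.002,0],[0.04,0,0,0.002,0],[0.08,0,0,0.002,0],[0.08,0,0,0.002,0],[0.08,0,0,0.002,0]]]'

```text
time: 23.28
eef_pos: [0.4914, 0.1165, 0.0094]
ee_rot: [-180.0, 0.0, 8.4]
ft_force: [0.3, 0.4, 0.4]
opening: 0.889
```

Request:
jog_arm --plan '[[[0.08,0,0,0,0],[0.08,0,0,-0.03,0],[0.08,0,0,-0.09,0],[0.08,0,0,-0.15,0],[0.08,0,0,-0.15,0]]]'

```text
time: 23.9
eef_pos: [0.4956, 0.1169, 0.1656]
ee_rot: [180.0, -0.7, 8.4]
ft_force: [0.3, 0.1, -0.7]
opening: 0.919
```

```bash
python3 - <<'E'
from h import *
look('wrist',[('rest_center',.02)],'w12')
look('wrist',[('rest_center',.02)],'w12')
go(.5435,.4145,.18,83)
E
```

```text
tcp [0.4956 0.1169 0.1656] [180.   -0.7   8.4] 23.9 op 0.919
rest_center 0.78 [274. 202.] cen [0.4889 0.1165] ext [0.057 0.097] pca 8.0 rect [0.4889 0.1166] [0.099 0.058] 8.0 z95 0.025
rest_center 0.44 [273. 333.] cen [0.3586 0.1006] ext [0.025 0.046] pca 98.8 rect [0.3594 0.1011] [0.028 0.047] 8.6 z95 0.024
tcp [0.4918 0.1166 0.1601] [ 1.8e+02 -1.0e-01  8.4e+00] 24.0 op 0.915
rest_center 0.74 [272. 199.] cen [0.4903 0.1166] ext [0.058 0.098] pca 8.4 rect [0.4898 0.1167] [0.1  0.06] 8.4 z95 0.026
shift [ 0.096  -0.2872 -0.0222] turn -1.303 deg -74.6 alt 1.839
```

View pics/w12.png

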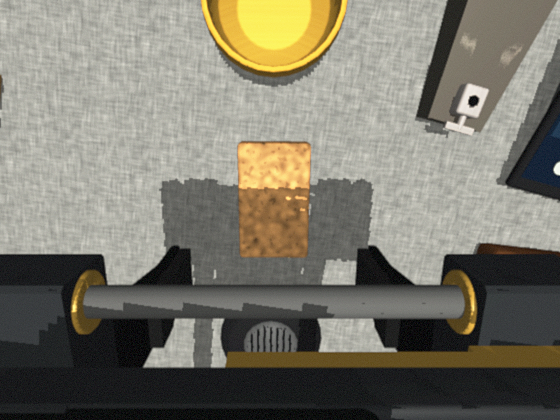

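Request:
jog_arm --plan '[[[0.087,0.018,-0.055,-0.01,-0.17],[0.087,0.036,-0.108,-0.022,-0.34],[0.087,0.055,-0.162,-0.022,-0.52],[0.087,0.073,-0.216,-0.022,-0.7],[0.087,0.091,-0.27,-0.022,-0.87]]]'

```text
time: 24.72
eef_pos: [0.5413, 0.3981, 0.1786]
ee_rot: [-179.9, 0.2, 58.5]
ft_force: [0.4, -0.4, 0.5]
opening: 1.001
```

```bash
python3 - <<'E'
from h import *
go(.5435,.4145,.16,83)
E
```

```text
shift [ 0.0152 -0.0067  0.0186] turn -0.427 deg -24.5 alt 2.715
```

Request:
jog_arm --plan '[[[0.087,0.007,-0.003,0.01,-0.15],[0.087,0.015,-0.007,0.019,-0.3],[0.087,0.015,-0.007,0.019,-0.427],[0.087,0.015,-0.007,0.019,-0.427],[0.087,0.015,-0.007,0.019,-0.427]]]'

```text
time: 25.35
eef_pos: [0.5437, 0.4129, 0.1612]
ee_rot: [-179.9, 0.1, 82.5]
ft_force: [-0.8, 0.4, 1.4]
opening: 1.002
```

```bash
python3 - <<'E'
from h import *
look('wrist',[('woodblock_center',.035)],'w13')
look('wrist',[('woodblock_center',.035)],'w13')
go(.5435,.4145,.02,83)
E
```

```text
tcp [0.5437 0.4129 0.1612] [-1.799e+02  1.000e-01  8.250e+01] 25.35 op 1.002
woodblock_center 0.92 [270. 192.] cen [0.545  0.4202] ext [0.048 0.127] pca 82.8 rect [0.5452 0.4193] [0.129 0.049] 82.8 z95 0.051
tcp [0.5441 0.4131 0.162 ] [-180.     0.    82.6] 25.45 op 0.999
shift [ 0.0012 -0.0009  0.1425] turn -0.007 deg -0.4 alt 3.135
```

View pics/w13.png

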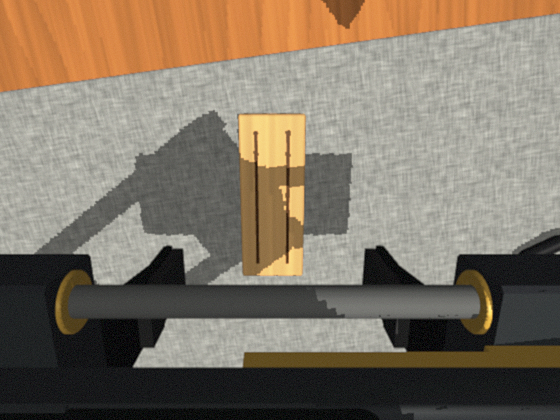

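```bash
python3 - <<'E'
from h import *
go(.545,.4195,.016,82.8)
E
```

```text
shift [ 6.400e-03 -1.000e-04  1.465e-01] turn -0.003 deg -0.2 alt 3.138
```

Request:
jog_arm --plan '[[[0.087,0.006,0,0.06,0],[0.087,0.006,0,0.11,0],[0.087,0.006,0,0.138,0],[0.087,0.006,0,0.146,0],[0.087,0.006,0,0.146,0]]]'

```text
time: 26.18
eef_pos: [0.5453, 0.4194, 0.017]
ee_rot: [180.0, -0.0, 82.7]
ft_force: [-0.7, 1.1, 0.1]
opening: 1.008
```

Request:
jog_arm --plan '[[[0.03,0,0,0,0],[0.03,0,0,0,0],[0.03,0,0,0,0],[0.03,0,0,0,0],[0.03,0,0,0,0]]]'

```text
time: 26.8
eef_pos: [0.5446, 0.4194, 0.0167]
ee_rot: [-180.0, 0.0, 82.7]
ft_force: [-2.5, -0.0, 2.4]
opening: 0.572
```

Request:
jog_arm --plan '[[[0.03,0,0,0,0],[0.03,0,0,-0.03,0],[0.03,0,0,-0.08,0],[0.03,0,0,-0.13,0],[0.03,0,0,-0.15,0]]]'

```text
time: 27.42
eef_pos: [0.5466, 0.4201, 0.1698]
ee_rot: [179.8, -0.2, 82.7]
ft_force: [0.0, 0.6, -3.7]
opening: 0.569
```

```bash
python3 - <<'E'
from h import *
look('wrist',[('woodblock_center',.12)],'w14')
go(.490,.1166,.17,30)
E
```

```text
tcp [0.5466 0.4201 0.1698] [179.8  -0.2  82.7] 27.425 op 0.569
shift [-0.3081 -0.017  -0.0013] turn 0.919 deg 52.7 alt -2.222
```

View pics/w14.png

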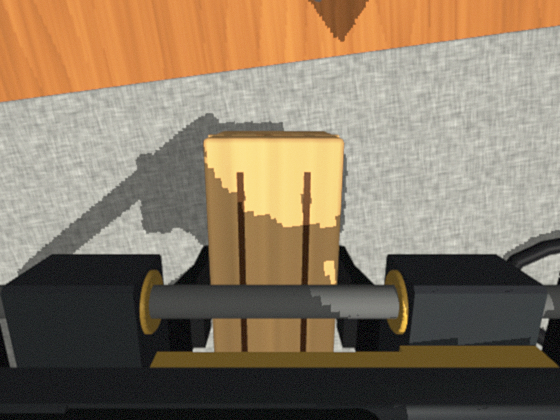

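Held (49.6 mm). Carry it toward the rest.

Request:
jog_arm --plan '[[[0.03,-0.055,-0.003,0,0.18],[0.03,-0.112,-0.006,0,0.36],[0.03,-0.17,-0.009,0,0.54],[0.03,-0.228,-0.012,0,0.72],[0.03,-0.285,-0.016,0,0.9]]]'

```text
time: 28.15
eef_pos: [0.4903, 0.1366, 0.1631]
ee_rot: [-179.9, 0.3, 30.8]
ft_force: [1.2, 0.0, -2.9]
opening: 0.573
```

```bash
python3 - <<'E'
from h import *
go(.490,.1166,.13,8.4)
E
```

```text
shift [-0.0105  0.017   0.0331] turn 0.391 deg 22.4 alt -2.751
```

Request:
jog_arm --plan '[[[0.03,-0.005,0.008,0.01,0.15],[0.03,-0.01,0.017,0.02,0.3],[0.03,-0.01,0.017,0.03,0.391],[0.03,-0.01,0.017,0.033,0.391],[0.03,-0.01,0.017,0.033,0.391]]]'

```text
time: 28.78
eef_pos: [0.4918, 0.1189, 0.1318]
ee_rot: [-180.0, 0.2, 8.8]
ft_force: [0.2, 0.1, -2.2]
opening: 0.566
```

```bash
python3 - <<'E'
from h import *
look('wrist',[],'w15')
look('wrist',[],'w15')
go(.490,.1166,.041,8.4)
E
```

```text
tcp [0.4918 0.1189 0.1318] [-180.     0.2    8.8] 28.775 op 0.566
tcp [0.4924 0.119  0.1325] [-1.8e+02  1.0e-01  8.8e+00] 28.825 op 0.573
shift [-0.0031  0.002   0.0921] turn 0.007 deg 0.4 alt -3.135
```

View pics/w15.png

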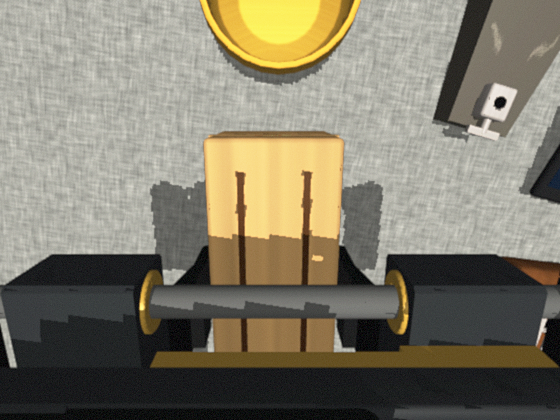

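Request:
jog_arm --plan '[[[0.03,-0.003,0.002,0.045,0.007],[0.03,-0.003,0.002,0.075,0.007],[0.03,-0.003,0.002,0.088,0.007],[0.03,-0.003,0.002,0.09,0.007],[0.03,-0.003,0.002,0.09,0.007]]]'

```text
time: 29.5
eef_pos: [0.4915, 0.1167, 0.0447]
ee_rot: [180.0, -0.1, 8.3]
ft_force: [-0.1, -0.0, -2.0]
opening: 0.569
```

```bash
python3 - <<'E'
from h import *
look('wrist',[])
go(.490,.1166,.0390,8.4);print(state()['ft_force'])
E
```

```text
tcp [0.4915 0.1167 0.0447] [ 1.8e+02 -1.0e-01  8.3e+00] 29.5 op 0.569
shift [-0.0017 -0.0002  0.006 ] turn -0.001 deg -0.1 alt 3.14
[ 1.12809195 -1.00137116 -2.59390195]
```

Request:
jog_arm --plan '[[[0.03,0,0,0.002,0],[0.03,0,0,0.004,0],[0.03,0,0,0.004,0],[0.03,0,0,0.004,0],[0.03,0,0,0.004,0]]]'

```text
time: 30.18
eef_pos: [0.4903, 0.1165, 0.0395]
ee_rot: [180.0, -0.0, 8.3]
ft_force: [-0.8, -0.3, -3.0]
opening: 0.571
```

```bash
python3 - <<'E'
from h import *
look('wrist',[])
go(.490,.1166,.0387,8.4);print(state()['ft_force'])
E
```

```text
tcp [0.4903 0.1165 0.0395] [180.   -0.    8.3] 30.175 op 0.571
shift [-0.0003 -0.0002  0.0008] turn -0.002 deg -0.1 alt 3.14
[ 0.08565236 -0.13148524 -2.10545217]
```

Request:
jog_arm --plan '[[[0.03,0,0,0.001,0],[0.03,0,0,0.001,0],[0.07,0,0,0.001,0],[0.07,0,0,0.001,0],[0.07,0,0,0.001,0]]]'

```text
time: 30.85
eef_pos: [0.4905, 0.1165, 0.0386]
ee_rot: [180.0, -0.0, 8.3]
ft_force: [-0.5, 0.3, 0.0]
opening: 0.781
```

Request:
jog_arm --plan '[[[0.07,0,0,0,0],[0.07,0,0,-0.02,0],[0.07,0,0,-0.07,0],[0.07,0,0,-0.12,0],[0.07,0,0,-0.16,0]]]'

```text
time: 31.48
eef_pos: [0.4907, 0.1166, 0.2008]
ee_rot: [180.0, -0.1, 8.3]
ft_force: [-0.1, 0.2, -1.2]
opening: 0.802
```

Request:
jog_arm --plan '[[[0.07,-0.05,0,0,0],[0.07,-0.1,0,0,0],[0.07,-0.1,0,0,0],[0.07,-0.1,0,0,0],[0.07,-0.1,0,0,0]]]'

```text
time: 32.1
eef_pos: [0.3924, 0.1021, 0.1988]
ee_rot: [180.0, -0.0, 8.3]
ft_force: [-0.6, 0.0, -0.1]
opening: 0.806
```

```bash
python3 - <<'E'
from h import *
look('wrist',[('woodblock_center',.04),('rest_center',.02)],'w16')
look('wrist',[('woodblock_center',.04),('rest_center',.02),('bowl',.045)],'w16')
look('top',[('woodblock_center',.04),('rest_center',.02),('cowbell_center',.012),('shaker_center',.015),('tablet',.012),('kalimba',.015)],'t4')
E
```

```text
tcp [0.3924 0.1021 0.1988] [180.   -0.    8.3] 32.1 op 0.806
woodblock_center 0.56 [270.  76.] cen [0.4839 0.1158] ext [0.048 0.113] pca 8.2 rect [0.4841 0.1159] [0.115 0.049] 7.7 z95 0.073
tcp [0.3919 0.1021 0.1984] [-180.     0.     8.3] 32.25 op 0.804
woodblock_center 0.94 [268.  77.] cen [0.4839 0.1158] ext [0.048 0.112] pca 8.4 rect [0.4838 0.1158] [0.113 0.048] 8.3 z95 0.073
rest_center 0.74 [310.  35.] cen [0.5036 0.0889] ext [0.002 0.071] pca 8.2 rect [0.5036 0.0888] [0.071 0.002] 8.5 z95 0.027
woodblock_center 0.98 [289. 199.] cen [0.509  0.1174] ext [0.044 0.084] pca 8.1 rect [0.5094 0.1175] [0.085 0.045] 7.4 z95 0.078
woodblock_center 0.56 [335. 157.] cen [ 0.6313 -0.0212] ext [0.056 0.123] pca 174.0 rect [ 0.6316 -0.0249] [0.056 0.124] 88.4 z95 0.049
rest_center 0.94 [ 95. 262.] cen [0.346  0.6759] ext [0.06  0.094] pca 177.4 rect [0.3465 0.6749] [0.093 0.059] 0.5 z95 0.027
cowbell_center 0.76 [331. 159.] cen [ 0.6313 -0.0214] ext [0.056 0.122] pca 174.7 rect [ 0.6319 -0.0236] [0.058 0.124] 87.4 z95 0.048
shaker_center 0.86 [421. 165.] cen [ 0.6024 -0.2658] ext [0.043 0.126] pca 173.5 rect [ 0.6026 -0.2664] [0.044 0.127] 84.1 z95 0.057
tablet 0.7 [378. 161.] cen [ 0.6193 -0.1465] ext [0.107 0.179] pca 174.5 rect [ 0.6197 -0.146 ] [0.109 0.183] 83.3 z95 0.056
kalimba 0.65 [371. 228.] cen [ 0.4137 -0.1297] ext [0.099 0.122] pca 1.2 rect [ 0.4137 -0.1299] [0.123 0.1  ] 0.7 z95 0.049
```

View pics/w16.png

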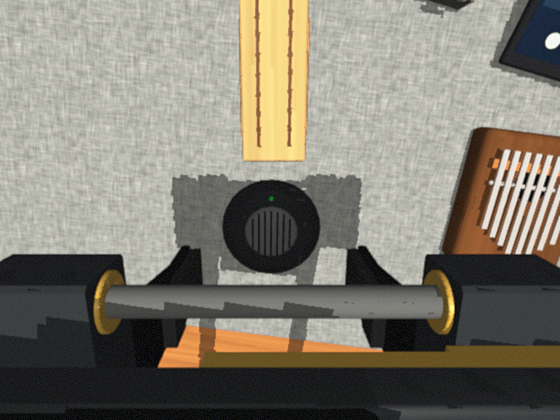

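View pics/t4.png

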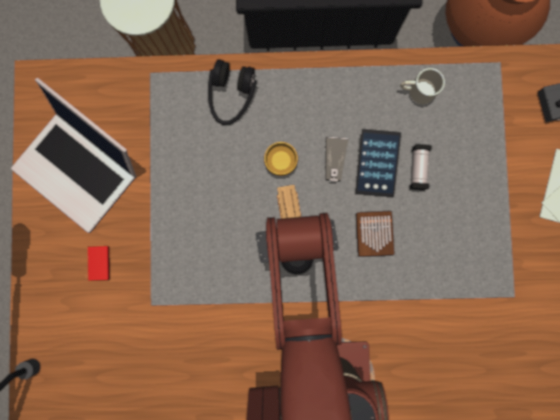

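Request:
jog_arm --plan '[[[0.07,0,0,-0.05,0],[0.07,0,0.06,-0.08,0],[0.07,0,0.12,-0.1,0],[0.07,0,0.18,-0.1,0],[0.07,0,0.24,-0.1,0]]]'

```text
time: 33.42
eef_pos: [0.4263, -0.1375, 0.2994]
ee_rot: [179.9, -0.1, 8.3]
ft_force: [1.4, 0.7, -0.1]
opening: 0.802
```

```bash
python3 - <<'E'
from h import *
print(state()['eef_pos'])
for i in range(2): p,d,P=look('top',[('woodblock_center',.06),('microphone',.015),('bowl',.045)],'t5')
save('t5c',p[130:280,220:440],3.5)
q=P[np.abs(P[...,2]-.028)<.004];q=q[(np.abs(q[:,0]-.49)<.07)&(np.abs(q[:,1]-.117)<.06)];print('restpts',len(q),q.mean(0) if len(q) else'')
p,d,P=look('scene',[('woodblock_center',.06),('rest_center',.01)],'s5')
save('s5c',p[150:300,200:400],3.5)
E
```

```text
[ 0.42629933 -0.13746698  0.29936182]
woodblock_center 0.58 [287. 208.] cen [0.488  0.1152] ext [0.042 0.118] pca 8.8 rect [0.4883 0.1156] [0.12  0.043] 9.4 z95 0.077
microphone 0.61 [296. 258.] cen [0.3496 0.0966] ext [0.086 0.087] pca 86.4 rect [0.3495 0.0966] [0.087 0.09 ] 25.4 z95 0.029
microphone 0.16 [419. 159.] cen [ 0.621  -0.2674] ext [0.041 0.088] pca 172.2 rect [ 0.6207 -0.272 ] [0.048 0.089] 89.0 z95 0.058
bowl 0.83 [283. 157.] cen [0.6353 0.1358] ext [0.087 0.092] pca 7.2 rect [0.635  0.1338] [0.087 0.093] 65.4 z95 0.064
bowl 0.35 [360. 239.] cen [ 0.4078 -0.0994] ext [0.032 0.084] pca 25.1 rect [ 0.4051 -0.0975] [0.085 0.031] 31.2 z95 0.05
woodblock_center 0.94 [292. 207.] cen [0.4884 0.1146] ext [0.045 0.121] pca 9.2 rect [0.4879 0.1149] [0.123 0.046] 10.2 z95 0.077
microphone 0.92 [296. 260.] cen [0.3491 0.0976] ext [0.085 0.087] pca 2.8 rect [0.3484 0.0971] [0.088 0.086] 43.6 z95 0.029
microphone 0.56 [288. 206.] cen [0.4894 0.1143] ext [0.043 0.122] pca 8.1 rect [0.4893 0.1142] [0.124 0.045] 7.4 z95 0.077
bowl 0.75 [335. 155.] cen [ 0.6371 -0.022 ] ext [0.055 0.11 ] pca 174.8 rect [ 0.6368 -0.0254] [0.055 0.111] 88.9 z95 0.051
bowl 0.69 [282. 158.] cen [0.635  0.1368] ext [0.088 0.092] pca 28.9 rect [0.635  0.1362] [0.09 0.09] 39.9 z95 0.063
restpts 64 [0.48861918 0.11765991 0.02708286]
woodblock_center 0.92 [277. 216.] cen [0.4931 0.1221] ext [0.046 0.125] pca 8.7 rect [0.4929 0.1215] [0.126 0.048] 8.7 z95 0.078
rest_center 0.65 [446. 312.] cen [0.3493 0.6823] ext [0.053 0.097] pca 2.1 rect [0.3496 0.6819] [0.1   0.054] 1.0 z95 0.027
```

View pics/t5c.png

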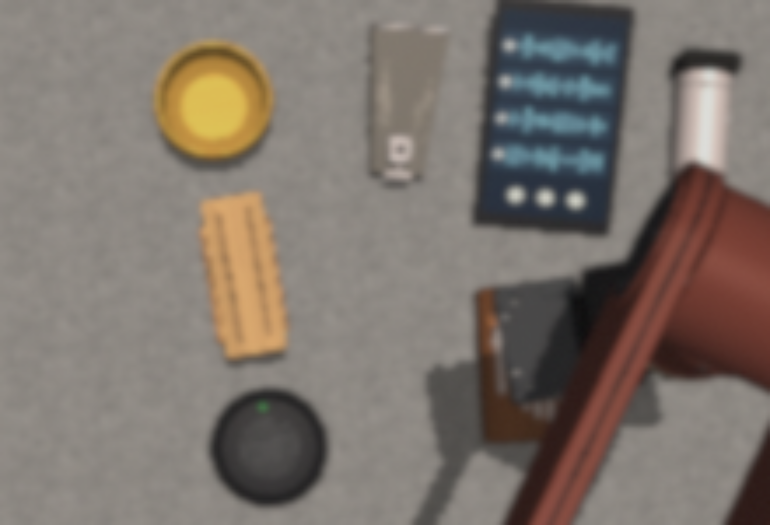

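View pics/s5c.png

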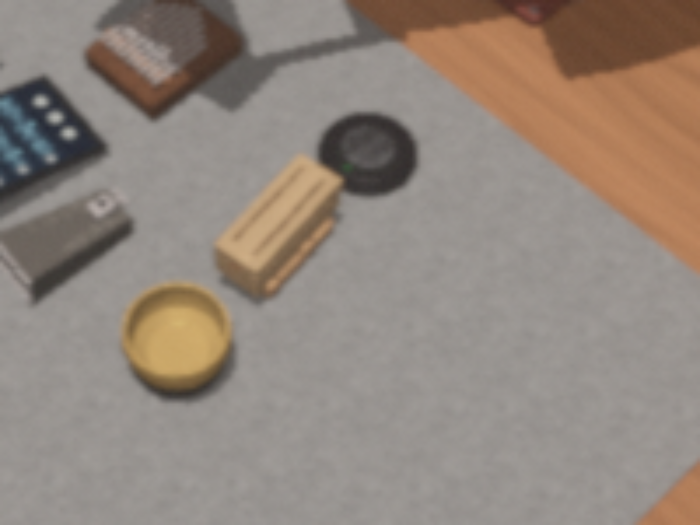

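```bash
python3 - <<'E'
from h import *
s=state();print(s['time'],s['joint_vel'].round(2),s['ft_force'].round(1));print(hand_in())
E
```

```text
33.975 [-0.34  0.14 -0.13 -0.11 -0.01 -0.12] [ 0.4 -0.6  0.1]
the job is handed in; nothing more can be done
None
```

I placed all four pieces as asked and handed in the job at about 34 s, well under the 115 s limit. My last measurements put every piece inside its tolerance; the hand-in itself gave no verdict.

| Piece | Last measured position | Allowed |
|---|---|---|
| Shaker | x −3 mm, y −121 mm in the tablet frame, about 1° off parallel | x ±15 mm, y −137.5 to −107.5 mm, 11° |
| Cowbell | x −2 mm, y +126 mm in the tablet frame, about 1° off parallel | x ±15 mm, y 110.5 to 140.5 mm, 11° |
| Cork rest | about 2 mm from the microphone–bowl midpoint | 15 mm |
| Wood block | within 2 mm of the rest's centre (top camera) and within 1° of its long side | 12 mm, 11° |

- **Kalimba and red slab:** the kalimba still measured where it was at the start. I left the red slab alone; it lies off the mat.
- **Gripper:** it was clear of everything at the end, with near-zero force on the wrist.
- **Disagreements:** the scene camera put the block about 6 mm from where the top camera did, with the same heading, which is still within tolerance. In some final pictures the networks mislabelled things, such as calling the red slab the rest, so I ignored those.
- **Rest hidden:** once the block was on it, the rest could only be partly seen. Its position comes from the check just before I set the block down, plus the scene picture, where its edge shows under the block.

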